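Seat the four-armed cone holder on the thread winder

ROBOT

A 6-joint arm with a two-finger parallel gripper is mounted at the origin on the work surface. World frame = base frame: x ahead of the robot, y to its left, z up, the work surface at z = 0. Lengths are in m, angles in rad, forces in N, time in s.
With the tool pointing down it reaches from about 0.35 to 0.85 m from the base axis. Payload 8.1 kg.
Tool frame: the origin (TCP) lies on the centre line of the jaws, within the pads' length; the fingertips stand robot.tips_ahead ahead of it and the grasp point (between the pads) lies 8 mm behind it (robot.tips_ahead is the distance from the TCP to the fingertips, in m); z points along the fingers, y is the direction in which the jaws open and shut (so a half turn about z gives the same grasp; the last joint's range is limited). The gripper opens to 93 mm and grips with 3 to 60 N. Pads are 15 mm wide; open, the fingers measure 128 mm over their backs; the gripper's body (75 mm by 188 mm) begins 65 mm behind the grasp point.
Start: joints at [-1.403, 0.13, 1.488, -0, 1.523, -0.085], TCP at [0.15, -0.581, 0.23] pointing down, gripper open.
Joint ranges: [-2.96, 2.96], [-0.89, 2.26], [0.02, 2.5], [-1.34, 4.48], [0, 2.73], [-2.66, 2.66]. Speed limits (rad/s): [2.39, 2.39, 2.79, 3.14, 3.14, 3.14].

INTERFACE

Orientations are given as a rotation vector (axis times angle).
In Python, from plant import monitor, eyes, job, robot gives the robot as it stands.
- The arm moves only by the tool servo_tool, never from a script. Its argument "plan" is a list that holds one entry, the list of rows, each a list of 7 numbers: the closure, from -1 (fully open) to 1 (shut), so that 0 is half open, then the shift along the world's x, y, z in mm, then the turn, a rotation vector about the world's x, y, z in rad. In form: [[[hand, dx, dy, dz, ax, ay, az], ...]]. A call has 1 to 12 rows; each row shifts and turns the commanded pose from where the row before left it; what a row does not reach is not made up. A row lasts 1/10 s, in which the tool goes at most 50 mm and 8.59 degrees, less where a joint would pass 70% of its speed; a pose out of reach is approached as far as the arm can. A call with a gripper value outside its range is refused whole. The fingers move at their own pace and stop on an object; "force" is the grip in N (left out, the last holds). Time passes only in rows, so rows that do not move let the fingers close. It gives the time, the measured TCP pose, the force and the opening at its end, in the units of the state.
- monitor.read_state(): the state, without advancing time (a new reading comes with each control period).
- eyes.read_camera(name): name is "side" or "top"; returns the picture (384x512x3 uint8, red, green, blue); there is no depth.
- eyes.camera_info(name): a dict with "mtx" (3x3 intrinsics, pixels), "R" (3x3) and "t" (3): a world point X has camera coordinates R X + t. Camera axes: x right, y down, z forward; pixel columns grow to the right and rows downward; lengths in m; the calibration is good to about 2 mm. A picture is of the moment at which its call begins. camera_info takes no time and is no camera call.
- job.close_job(): hands the job in, once; it reports no verdict.
The state is a dict: "t": time; "q": joint angles; "dq": joint speeds; "joint_torque": joint torques, N m; "tool_pos": TCP position; "orientation": TCP orientation; "force": force on the tool from outside, world axes, zero at the start; "wrist_torque": the same for the moment, N m; "opening": finger opening in m.
Only numpy, scipy, OpenCV 4.12 (cv2) and the standard library are available. Lean on these libraries where they do the work, as an engineer would, in place of code of your own. Each camera call takes 0.05 s, during which the arm holds its last target. There are 200 camera calls.

TASK

Get the thread winder on the tailor's counter ready: take the four-armed cone holder by its square post, turn it so that its four arms drop between the four teeth of the winder's drive plate, and push it straight down until it lies fully home on the plate and the plate itself is pushed down to its stop. Let go and leave it there; the three-armed holder and the round disc holder do not fit.

Things in the scene. Friction and masses are not known exactly. Their poses are not given: they have to be found in the camera images.
- holder4_mid (a point): Loose grey plastic holder, 0.15-0.29 kg, flat on the counter: a cross of four arms 20 mm wide, 12 thick, reaching 54 from the centre, with an upright square post 24 x 24, its top 72 mm above the underside (4 mm pip on it). Point: on the post's axis, 42 mm above the underside of the arms. z up the post; x, y along the arms and square to the post's sides. Quarter turns are alike.
- drive_seat (a point): Centre of the upper face of the winder's horizontal aluminium drive plate, diameter 100 mm, 107 mm above the counter. z up. Four steel teeth stand 36 mm from it, at 45, 135, 225, 315 degrees from x; 22 mm tall, 16 thick for the lower 9 mm, tapering to 7. x and y run through the gaps (35 mm wide at the plate, 44 at the tips) for the arms. The plate cannot turn. The holder's underside rests here.
- drive (a joint): How far the drive plate is pushed down, in m: 0 up (as it starts), 0.012 at its stop. Held by friction: the holder's weight does not move it, a further push of about 3 to 8 N does; it stays where it is left.
- winder: The thread winder: a fixed grey box 170 (x) x 210 (y) x 75 mm high carrying the drive plate above its middle. Origin: centre of its underside; axes parallel to the drive plate's.
Not all that is in view belongs to the job. What is shaped like the part that bears holder4_mid but blue is not meant.

How it is judged:
By the outcome, as a careful person would: the job done as asked, in the order asked, and still so for the second after the job is handed in, with the robot touching nothing.
It also fails if it takes over 40 s, if anything falls off the work surface, if the arm or the gripper's body presses on something with over 40 N, if the wrist force passes 120 N, or if a joint passes its speed limit or range.

## Working session

There is one attempt and no reset: what is moved stays moved. The work goes in short steps, Python scripts to look and compute and a tool call to move; the robot and the scene stay as the last step left them, time stands still between calls to the robot, and variables do not carry over. Pictures are saved under pics/ and viewed, about 8 in all and at most 12, crops included, and the job is handed in when it is done.

Besides the shell and the picture viewer there is one more tool, called after ">>>" as name(argument=value, ...), one argument or row to a line, values as JSON. servo_tool: Moves the arm, as the interface text tells. Its arguments: {"type":"object","properties":{"plan":{"type":"array"},"force":{"type":"number"}},"required":["plan"]}

```bash
mkdir -p pics; ls
python3 - <<'E'
from plant import monitor, eyes, job, robot
import cv2,numpy as np
np.set_printoptions(precision=4,suppress=True)
print(monitor.read_state()); print(robot.tips_ahead)
for n in("top","side"):
    im=eyes.read_camera(n); cv2.imwrite(f"pics/{n}0.png",im[:,:,::-1]); print(n,eyes.camera_info(n))
E
```

```text
pics
{'t': 0.0, 'q': array([-1.4034,  0.1311,  1.4893,  0.    ,  1.523 , -0.0854]), 'dq': array([-0.0004,  0.0005,  0.0014,  0.0012,  0.0004, -0.0003]), 'joint_torque': array([ -0.0003, -55.9839, -49.1761,   0.0766,   0.0352,  -0.0002]), 'tool_pos': array([ 0.15  , -0.5804,  0.2286]), 'orientation': array([-3.1147, -0.3958,  0.    ]), 'force': array([ 0.3061,  0.7686, -0.2874]), 'wrist_torque': array([-0.0361, -0.0066,  0.0733]), 'opening': 0.09313456710508154}
0.011
top {'mtx': array([[364.3121,   0.    , 249.346 ],
       [  0.    , 364.3121, 182.3719],
       [  0.    ,   0.    ,   1.    ]]), 'R': array([[ 0.0267, -0.9996, -0.0126],
       [-0.9963, -0.0256, -0.0826],
       [ 0.0823,  0.0148, -0.9965]]), 't': array([-0.0151,  0.5049,  0.878 ])}
side {'mtx': array([[412.2043,   0.    , 257.7575],
       [  0.    , 412.2043, 182.8757],
       [  0.    ,   0.    ,   1.    ]]), 'R': array([[ 0.9996, -0.0282, -0.0005],
       [-0.0197, -0.685 , -0.7283],
       [ 0.0202,  0.728 , -0.6853]]), 't': array([-0.4848,  0.071 ,  0.9703])}
```

View pics/top0.png

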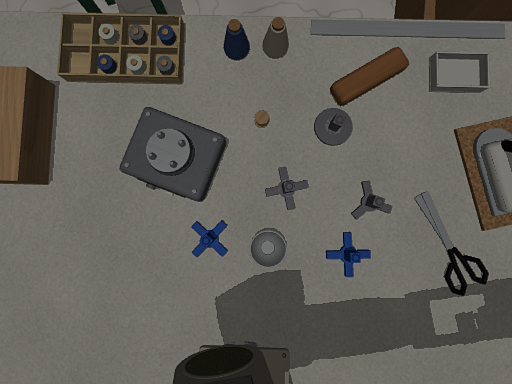

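View pics/side0.png

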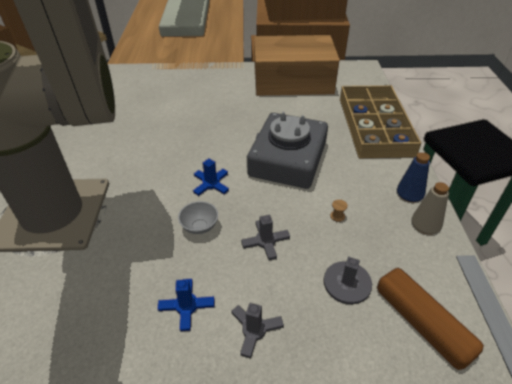

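The top view shows the grey four-armed holder near (287,188), the winder plate at about (168,151), the three-armed holder at (372,200), the disc at (333,127) and blue decoys at (210,238) and (348,254). In the side view the holder is at (266,238) and the winder at (290,130). I'll measure by masks and view one crop.

```bash
cat > h.py <<'E'
import cv2,numpy as np
from plant import monitor, eyes, job, robot
np.set_printoptions(precision=4,suppress=True)
def ray(n,uv):
    c=eyes.camera_info(n); d=c["R"].T@np.linalg.solve(c["mtx"],[uv[0],uv[1],1.]); return -c["R"].T@c["t"],d
def onz(n,uv,z):
    o,d=ray(n,uv); return o+d*(z-o[2])/d[2]
def proj(n,X):
    c=eyes.camera_info(n); p=c["mtx"]@(c["R"]@np.asarray(X,float)+c["t"]); return p[:2]/p[2]
def two(a,b):
    (o1,d1),(o2,d2)=ray("top",a),ray("side",b)
    s=np.linalg.lstsq(np.c_[d1,-d2],o2-o1,rcond=None)[0]; p,q=o1+s[0]*d1,o2+s[1]*d2
    return (p+q)/2,np.linalg.norm(p-q)
E
python3 - <<'E'
from h import *
T=cv2.imread("pics/top0.png");S=cv2.imread("pics/side0.png")
f=lambda I,x,y,w,h,k:cv2.resize(I[y:y+h,x:x+w],None,fx=k,fy=k,interpolation=cv2.INTER_CUBIC)
a=np.hstack([f(T,260,160,57,57,7),f(T,115,100,57*2,57*2,3.5)])
b=np.hstack([f(S,237,208,57,43,7),f(S,245,100,57*2,43*2,3.5)][:2])
v=cv2.convertScaleAbs(np.vstack([a,b])[:700],alpha=1.6);print(v.shape);cv2.imwrite("pics/c1.png",v[:600] if v.shape[0]<=600 else cv2.resize(v,None,fx=.85,fy=.85))
# holder: dark vs counter
I=cv2.cvtColor(T,cv2.COLOR_BGR2GRAY); print(I[160:217:4,260:317:4])
E
```

```text
(700, 798, 3)
[[114 113 109 115 111 107 111 111 112 113 116 114 114 113 111]
 [110 115 112 114 114 115 112 110 109 110 109 116 113 113 113]
 [110 109 113 113 113  70  69 111 112 106 114 114 110 112 116]
 [110 116 111 109 111  75  68 115 111 111 109 106 114 113 111]
 [112 111 108 112 113  37  70  76 106 110 114 112 113 112 113]
 [110 114 112 111 108 117  86  69  65 115 113  48 119 114 114]
 [109 111 108 111 115  72  77  75  47  70  70  69  75 110 116]
 [108 112  52  68  69  73  36  67  53  72  70  67 115 115 113]
 [110 105  72  72  72  70  24  41  75 113 116 111 110 113 113]
 [111 111  70 113 109 111  58  87  70 108 115 118 112 112 111]
 [109 108 111 108 110 111 116  73  66 109 112 112 113 113 112]
 [111 113 111 112 111 112 116  72  70 113 112 109 111 112 112]
 [111 112 113 113 110 110 114  76  66 115 111 112 117 112 115]
 [110 111 109 111 112 111 112 116 109 112 114 111 109 112 115]
 [107 113 110 113 108 112 108 107 115 115 112 111 110 113 112]]
```

View pics/c1.png

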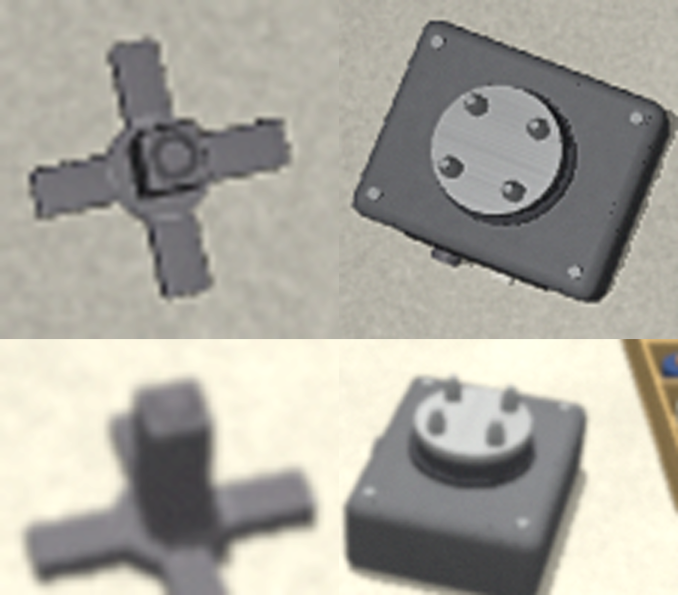

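The crop shows the holder as a cross with its post leaning left by perspective. The plate carries four teeth, and the four corner screws are at about (148,114), (215,140), (126,165) and (194,191) in the top view.

```bash
cat >> h.py <<'E'
def ang4(P,c,w=4): 
    z=(P[:,0]-c[0])+1j*(P[:,1]-c[1]); return np.degrees(np.angle(np.sum(z**4)))/4
def blob(m,uv):
    n,l,s,c=cv2.connectedComponentsWithStats(m.astype(np.uint8)); 
    k=1+np.argmin(np.hypot(*(c[1:]-uv).T)+1e3*(s[1:,4]<15)); return l==k,s[k],c[k]
E
python3 - <<'E'
from h import *
I={n:cv2.imread(f"pics/{n}0.png").astype(int) for n in("top","side")}
def holder(n,uv,z):
    m,s,c=blob(I[n].max(2)<95,uv); v,u=np.nonzero(m)
    P=np.array([onz(n,p,z)[:2] for p in np.c_[u,v]])*1000
    return P,s
P,s=holder("top",(287,188),.012); print(s)
r=cv2.minAreaRect(P.astype(np.float32)); c=np.array(r[0]);print("holder",r)
d=np.hypot(*(P-c).T);A=P[(d>25)&(d<50)]
print("ang arms",ang4(A,c),"4-arm mean", [A[((np.degrees(np.arctan2(*(A-c).T[::-1]))-ang4(A,c)+45)//90%4)==k].mean(0) for k in range(4)])
# post top in side & top: pip
# winder
for n,uv in(("top",(168,151)),("side",(290,130))):
    m=(I[n].min(2)>(105 if n=="top" else 105)); x,y=uv; M=np.zeros_like(m);M[y-30:y+30,x-30:x+30]=m[y-30:y+30,x-30:x+30]
    b,s,cc=blob(M,uv); v,u=np.nonzero(b);h=cv2.convexHull(np.c_[u,v].astype(np.float32))[:,0]
    W=np.array([onz(n,p,.107)[:2] for p in h])*1000
    print(n,s,"plate",cv2.fitEllipse(W.astype(np.float32)), cv2.minEnclosingCircle(W.astype(np.float32)))
S=np.array([onz("top",p,.075)[:2] for p in[(147.9,113.8),(215.2,139.7),(126.4,164.9),(194,191.1)]])*1000
print("screws",S,S.mean(0)); 
for a,b in((0,1),(2,3),(0,2),(1,3)): d=S[b]-S[a];print(np.degrees(np.arctan2(d[1],d[0])),np.hypot(*d))
g=I["top"].max(2); M=np.zeros(g.shape,bool);yy,xx=np.mgrid[:384,:512];M=(np.hypot(xx-168,yy-151)<19)&(g<110)
n,l,s,cc=cv2.connectedComponentsWithStats(M.astype(np.uint8)); 
for k in range(1,n):
    if s[k,4]>8: print("tooth",s[k],cc[k],onz("top",cc[k],.12)*1000)
E
```

```text
[265 166  44  44 726]
holder ((494.41107177734375, -94.4591293334961), (88.10543060302734, 87.99198913574219), 59.668479919433594)
ang arms 13.406310413678089 4-arm mean [array([530.1947, -85.4344]), array([486.1055, -58.5624]), array([ 458.7128, -102.4218]), array([ 503.4224, -130.4355])]
top [147 131  42  41 303] plate ((566.4287109375, 183.0489959716797), (95.21055603027344, 96.86156463623047), 35.7955436706543) ((566.4539794921875, 183.15110778808594), 48.671382904052734)
side [ 260  100   60   39 1628] plate ((573.0626831054688, 250.2804412841797), (180.2577667236328, 240.22970581054688), 164.67262268066406) ((578.5482788085938, 235.60647583007812), 106.85685729980469)
screws [[657.0493 241.3933]
 [598.9203  80.0578]
 [534.2436 285.7463]
 [477.0805 125.0779]] [566.8234 183.0688]
-109.81405039494352 171.48798344720078
-109.58472992930403 170.53432397908196
160.14211853382213 130.56961889323088
159.7206175606871 129.89132020659372
tooth [ 150  133   37   37 1067] [167.701  150.3814] [563.4239 179.5218 120.    ]
```

Holder centre is about (494.5, -94.3) mm with arms at 13.5°. The plate centre is about (566.6, 183.1) mm with axes at -19.7°. The tool's yaw (14.5°) already nearly matches the holder, so I'll approach now.

>>> servo_tool(
  plan=[
    [[-0.3, 26, 37, 0, 0, 0, -0.0017], [-0.3, 26, 37, 0, 0, 0, -0.0017], [-0.3, 26, 37, 0, 0, 0, -0.0017], [-0.3, 26, 37, 0, 0, 0, -0.0017], [-0.3, 26, 37, 0, 0, 0, -0.0017], [-0.3, 26, 37, 0, 0, 0, -0.0017], [-0.3, 26, 37, 0, 0, 0, -0.0017], [-0.3, 26, 37, 0, 0, 0, -0.0017], [-0.3, 26, 37, 0, 0, 0, -0.0017], [-0.3, 26, 37, 0, 0, 0, -0.0017], [-0.3, 26, 37, -10, 0, 0, 0], [-0.3, 26, 37, -10, 0, 0, 0]],
  ],
  force=20,
)

```text
t: 1.3
tool_pos: [0.463, -0.1352, 0.2096]
orientation: [3.119, 0.37, 0.001]
force: [0.5, -0.5, 0.6]
opening: 0.0608
```

>>> servo_tool(
  plan=[
    [[-0.3, 17, 21, -30, 0, 0, 0], [-0.3, 16, 21, -20, 0, 0, 0], [-0.3, 0, 0, -20, 0, 0, 0], [-0.3, 0, 0, 0, 0, 0, 0], [-0.3, 0, 0, 0, 0, 0, 0]],
  ],
)

```text
t: 1.8
tool_pos: [0.4945, -0.095, 0.1395]
orientation: [-3.119, -0.369, 0.002]
force: [-0.5, -0.0, 0.7]
opening: 0.0603
```

Run:
```python
from h import *
from scipy.spatial.transform import Rotation as R
s=monitor.read_state();x=R.from_rotvec(s["orientation"]).as_matrix()
print(s["t"],s["tool_pos"],x,np.degrees(np.arctan2(x[1,0],x[0,0])),s["opening"],s["q"])
T,S=[eyes.read_camera(n)[:,:,::-1] for n in("top","side")]
cv2.imwrite("pics/a.png",np.hstack([cv2.resize(T[110:270,210:380],None,fx=2.35,fy=2.35),cv2.resize(S[110:270,190:360],None,fx=2.35,fy=2.35)]))
```

```text
1.8 [ 0.4945 -0.095   0.1395] [[ 0.9723  0.2336 -0.0015]
 [ 0.2336 -0.9723  0.0003]
 [-0.0014 -0.0006 -1.    ]] 13.508444522737292 0.06028719640527722 [-0.2914 -0.0685  1.8584 -0.0002  1.3532  1.0436]
```

View pics/a.png

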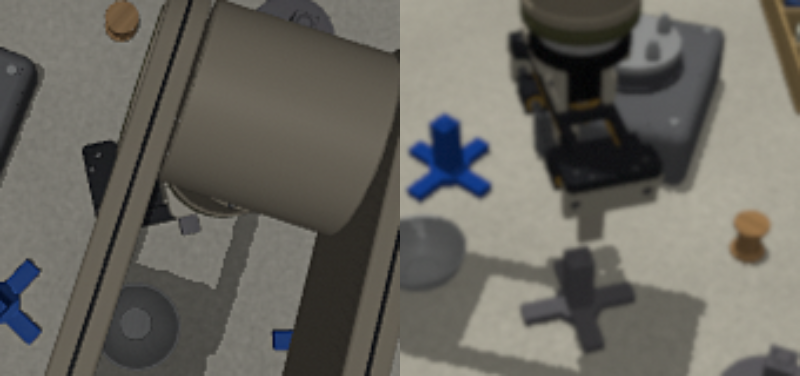

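The side view shows the open gripper centred above the post, whose top is near (578,258) in this crop. I'll descend to a grasp 46 mm above the underside and close.

>>> servo_tool(
  plan=[
    [[-0.3, 0, 0.5, -30, 0, 0, 0], [-0.3, 0, 0, -25, 0, 0, 0], [-0.3, 0, 0, -25, 0, 0, 0], [-0.3, 0, 0, -21, 0, 0, 0], [-0.3, 0, 0, 0, 0, 0, 0], [1, 0, 0, 0, 0, 0, 0], [1, 0, 0, 0, 0, 0, 0], [1, 0, 0, 0, 0, 0, 0], [1, 0, 0, 0, 0, 0, 0], [1, 0, 0, 0, 0, 0, 0], [1, 0, 0, 0, 0, 0, 0]],
  ],
  force=35,
)

```text
t: 3.0
tool_pos: [0.4956, -0.0946, 0.0393]
orientation: [3.119, 0.37, 0.001]
force: [-0.2, -0.4, 5.1]
opening: 0.0238
```

>>> servo_tool(
  plan=[
    [[1, 0, 0, 20, 0, 0, 0], [1, 0, 0, 40, 0, 0, 0], [1, 0, 0, 40, 0, 0, 0], [1, 0, 0, 40, 0, 0, 0], [1, 0, 0, 30, 0, 0, 0], [1, 0, 0, 0, 0, 0, 0], [1, 0, 0, 0, 0, 0, 0]],
  ],
)

```text
t: 3.7
tool_pos: [0.4951, -0.0944, 0.2082]
orientation: [3.12, 0.37, 0.0]
force: [-0.2, 0.3, -3.5]
opening: 0.0238
```

Run:
```python
from h import *
from scipy.spatial.transform import Rotation as R
s=monitor.read_state();x=R.from_rotvec(s["orientation"]).as_matrix()
print(s["t"],s["tool_pos"],np.degrees(np.arctan2(x[1,0],x[0,0])),s["opening"],s["force"])
S=eyes.read_camera("side")[:,:,::-1]
print(proj("side",s["tool_pos"]))
cv2.imwrite("pics/b.png",cv2.resize(S[60:260,150:350],None,fx=3,fy=3))
```

```text
3.7 [ 0.4951 -0.0944  0.2082] 13.512584836724091 0.02382035977587277 [-0.1532  0.3467 -3.5419]
[264.5164 169.0979]
```

View pics/b.png

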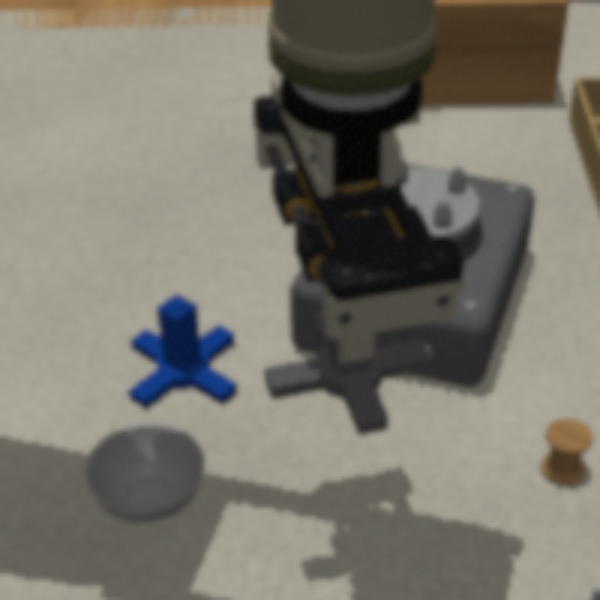

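The holder hangs from the jaws, with its cross around (345,380) in this crop and level. I'll carry it over the plate and turn it by -33.2°.

>>> servo_tool(
  plan=[
    [[1, 4, 15, 0, 0, 0, -0.03], [1, 8, 30, 0, 0, 0, -0.065], [1, 8, 32, 0, 0, 0, -0.065], [1, 9, 34, 0, 0, 0, -0.07], [1, 9, 34, 0, 0, 0, -0.07], [1, 9, 34, 0, 0, 0, -0.07], [1, 8, 32, 0, 0, 0, -0.07], [1, 8, 32, 0, 0, 0, -0.07], [1, 5, 22, 0, 0, 0, -0.05], [1, 4, 13, 0, 0, 0, -0.02], [1, 0, 0, 0, 0, 0, 0], [1, 0, 0, 0, 0, 0, 0]],
  ],
)

```text
t: 4.95
tool_pos: [0.5658, 0.1831, 0.2061]
orientation: [3.094, -0.536, -0.006]
force: [-0.9, -0.4, -2.7]
opening: 0.0242
```

>>> servo_tool(
  plan=[
    [[1, 0, 0, -10, 0, 0, 0], [1, 0, 0, -10, 0, 0, 0], [1, 0, 0, -8, 0, 0, 0], [1, 0, 0, 0, 0, 0, 0], [1, 0, 0, 0, 0, 0, 0]],
  ],
)

```text
t: 5.45
tool_pos: [0.5668, 0.1832, 0.1802]
orientation: [3.095, -0.538, -0.001]
force: [0.4, 0.2, -2.3]
opening: 0.0239
```

Run:
```python
from h import *
from scipy.spatial.transform import Rotation as R
s=monitor.read_state();x=R.from_rotvec(s["orientation"]).as_matrix()
print(s["t"],s["tool_pos"],np.degrees(np.arctan2(x[1,0],x[0,0])),s["opening"],s["force"],s["q"])
T,S=[eyes.read_camera(n)[:,:,::-1] for n in("top","side")]
print("plate centre px",proj("side",[.5666,.1831,.107]),proj("side",s["tool_pos"]-[0,0,.027]))
cv2.imwrite("pics/d.png",np.hstack([cv2.resize(T[90:210,110:230],None,fx=3.2,fy=3.2),cv2.resize(S[80:200,230:350],None,fx=3.2,fy=3.2)]))
```

```text
5.45 [0.5668 0.1832 0.1802] -19.7396967437456 0.02387363282469863 [ 0.389   0.2174 -2.2749] [ 0.2266  0.1468  1.561  -0.      1.4347  2.1419]
plate centre px [287.9641 126.0909] [288.9827 110.5586]
```

View pics/d.png

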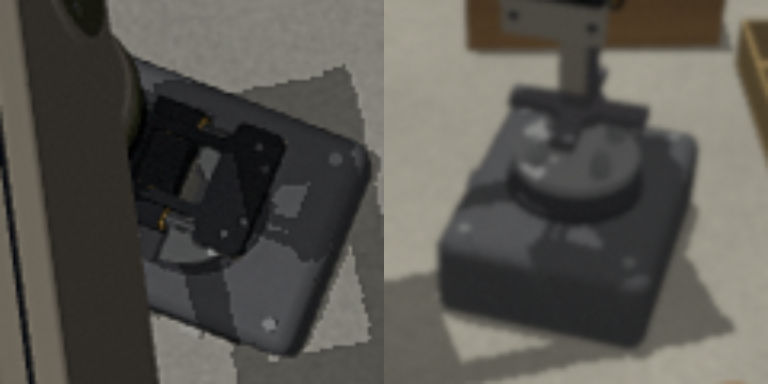

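The arms lie at about (515..648, 105) in the side half. They are centred within about 1.5 mm over the plate (510..641) and lined up with the gaps. I'll lower it between the teeth.

>>> servo_tool(
  plan=[
    [[1, 0, 0, -8, 0, 0, 0], [1, 0, 0, -8, 0, 0, 0], [1, 0, 0, -6, 0, 0, 0], [1, 0, 0, 0, 0, 0, 0], [1, 0, 0, 0, 0, 0, 0]],
  ],
)

```text
t: 6.05
tool_pos: [0.5668, 0.1835, 0.1582]
orientation: [3.095, -0.538, -0.001]
force: [-0.6, -0.2, -2.9]
opening: 0.0239
```

>>> servo_tool(
  plan=[
    [[1, 0, 0, -4, 0, 0, 0], [1, 0, 0, -4, 0, 0, 0], [1, 0, 0, -2, 0, 0, 0], [1, 0, 0, 0, 0, 0, 0], [1, 0, 0, 0, 0, 0, 0]],
  ],
)

```text
t: 6.55
tool_pos: [0.5671, 0.1836, 0.1486]
orientation: [3.095, -0.538, -0.0]
force: [-0.3, -0.1, -2.7]
opening: 0.0238
```

Underside is now about 109 mm up with no side forces. Next comes the contact and push.

>>> servo_tool(
  plan=[
    [[1, 0, 0, -2, 0, 0, 0], [1, 0, 0, -2, 0, 0, 0], [1, 0, 0, -2, 0, 0, 0], [1, 0, 0, 0, 0, 0, 0]],
  ],
)

```text
t: 6.95
tool_pos: [0.5674, 0.1837, 0.1431]
orientation: [-3.095, 0.538, -0.001]
force: [-0.7, 0.1, 2.3]
opening: 0.024
```

>>> servo_tool(
  plan=[
    [[1, 0, 0, -2, 0, 0, 0], [1, 0, 0, -2, 0, 0, 0], [1, 0, 0, -2, 0, 0, 0], [1, 0, 0, 0, 0, 0, 0]],
  ],
)

```text
t: 7.35
tool_pos: [0.5674, 0.1837, 0.1364]
orientation: [-3.095, 0.538, -0.001]
force: [1.2, 1.4, 0.6]
opening: 0.0241
```

>>> servo_tool(
  plan=[
    [[1, 0, 0, -1, 0, 0, 0], [1, 0, 0, -1, 0, 0, 0], [1, 0, 0, 0, 0, 0, 0]],
  ],
)

```text
t: 7.65
tool_pos: [0.5674, 0.1837, 0.1347]
orientation: [-3.095, 0.538, -0.001]
force: [1.9, 1.9, 2.2]
opening: 0.0239
```

>>> servo_tool(
  plan=[
    [[1, 0, 0, -1, 0, 0, 0], [1, 0, 0, -1, 0, 0, 0], [1, 0, 0, 0, 0, 0, 0]],
  ],
)

```text
t: 7.95
tool_pos: [0.5675, 0.1837, 0.1342]
orientation: [-3.095, 0.538, -0.002]
force: [-3.3, -1.2, 13.2]
opening: 0.0239
```

>>> servo_tool(
  plan=[
    [[1, 0, 0, -1, 0, 0, 0], [1, 0, 0, 0, 0, 0, 0], [1, 0, 0, 0, 0, 0, 0]],
  ],
)

```text
t: 8.25
tool_pos: [0.5675, 0.1837, 0.1342]
orientation: [-3.095, 0.538, -0.002]
force: [-5.5, -0.5, 18.6]
opening: 0.0238
```

The stop is reached: the TCP is unchanged while the force rose to 18.6 N, and total plate travel is about 12 mm. I'll relieve the push a little, let go and retreat.

>>> servo_tool(
  plan=[
    [[1, 0, 0, 1.5, 0, 0, 0], [1, 0, 0, 0, 0, 0, 0], [-0.3, 0, 0, 0, 0, 0, 0], [-0.3, 0, 0, 0, 0, 0, 0], [-0.3, 0, 0, 0, 0, 0, 0], [-0.3, 0, 0, 0, 0, 0, 0], [-0.3, 0, 0, 0, 0, 0, 0]],
  ],
)

```text
t: 8.95
tool_pos: [0.5668, 0.1835, 0.1327]
orientation: [3.095, -0.538, -0.001]
force: [-0.1, 0.7, 0.3]
opening: 0.058
```

>>> servo_tool(
  plan=[
    [[-0.3, 0, 0, 5, 0, 0, 0], [-0.3, 0, 0, 15, 0, 0, 0], [-0.3, 0, 0, 30, 0, 0, 0], [-0.3, 0, 0, 40, 0, 0, 0], [-0.3, 0, 0, 20, 0, 0, 0], [-0.3, 0, -40, 0, 0, 0, 0], [-0.3, 0, -45, 0, 0, 0, 0], [-0.3, 0, -45, 0, 0, 0, 0], [-0.3, 0, -45, 0, 0, 0, 0], [-0.3, 0, -45, 0, 0, 0, 0], [-0.3, 0, -45, 0, 0, 0, 0], [-0.3, 0, -45, 0, 0, 0, 0]],
  ],
)

```text
t: 10.15
tool_pos: [0.5671, -0.1283, 0.2451]
orientation: [3.095, -0.538, 0.003]
force: [0.8, -0.1, -0.1]
opening: 0.0604
```

Run:
```python
from h import *
s=monitor.read_state();print(s["t"],s["tool_pos"],s["force"],s["opening"])
T,S=[eyes.read_camera(n)[:,:,::-1] for n in("top","side")]
cv2.imwrite("pics/full_top.png",T);cv2.imwrite("pics/full_side.png",S)
v=np.hstack([cv2.resize(T[90:210,110:230],None,fx=3.3,fy=3.3,interpolation=2),cv2.resize(S[80:200,230:350],None,fx=3.3,fy=3.3,interpolation=2)])
cv2.imwrite("pics/e.png",cv2.convertScaleAbs(v,alpha=1.6))
```

```text
10.15 [ 0.5671 -0.1283  0.2451] [ 0.7867 -0.1116 -0.1358] 0.06036421608409444
```

View pics/e.png

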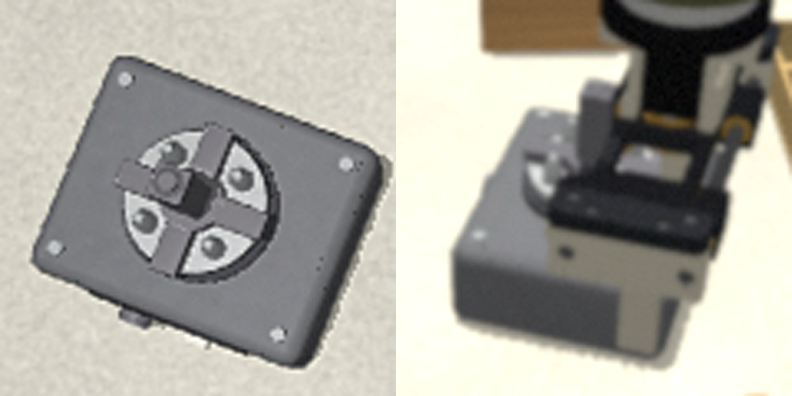

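In the top half the cross lies centred on the plate, one arm in each gap and the four teeth visible between them. The gripper still blocks the side view, so I'll clear it and check the height.

>>> servo_tool(
  plan=[
    [[-0.3, -10, -45, 0, 0, 0, 0], [-0.3, -10, -45, 0, 0, 0, 0], [-0.3, -10, -45, 0, 0, 0, 0], [-0.3, -10, -45, 0, 0, 0, 0], [-0.3, 0, 0, 0, 0, 0, 0], [-0.3, 0, 0, 0, 0, 0, 0]],
  ],
)

```text
t: 10.85
tool_pos: [0.5271, -0.3067, 0.244]
orientation: [-3.094, 0.541, -0.001]
force: [-0.4, 0.2, 0.1]
opening: 0.0603
```

Run:
```python
from h import *
s=monitor.read_state();print(s["t"],s["tool_pos"],s["force"])
T,S=[eyes.read_camera(n)[:,:,::-1] for n in("top","side")]
for z in(.171,.183): print(z,proj("top",[.567,.1835,z]),proj("side",[.567,.1835,z]))
v=np.hstack([cv2.resize(T[125:185,130:190],None,fx=6.6,fy=6.6,interpolation=2),cv2.resize(S[80:140,258:318],None,fx=6.6,fy=6.6,interpolation=2)])
cv2.imwrite("pics/f.png",cv2.convertScaleAbs(v,alpha=1.6))
```

```text
10.85 [ 0.5271 -0.3067  0.244 ] [-0.3502  0.1977  0.0734]
0.171 [160.0807 144.4568] [289.4299 104.2472]
0.183 [158.574  143.3633] [289.6906  99.9548]
```

View pics/f.png

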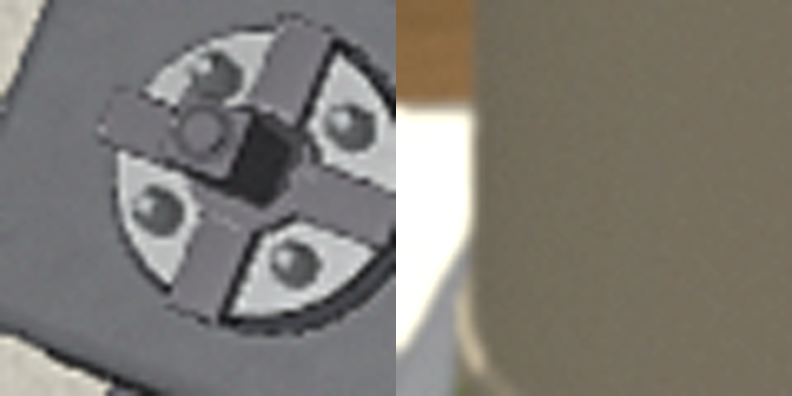

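The top view puts the pip at about (161.1,145.0), near the pushed-down prediction (160.1,144.5) and farther from the raised one (158.6,143.4). The arm still hides it in the side view, so I'll move toward the start pose for one side check.

>>> servo_tool(
  plan=[
    [[-0.3, -35, -28, 0, 0, 0, 0], [-0.3, -35, -28, 0, 0, 0, 0], [-0.3, -35, -28, 0, 0, 0, 0], [-0.3, -35, -28, 0, 0, 0, 0], [-0.3, -35, -28, 0, 0, 0, 0], [-0.3, -35, -28, 0, 0, 0, 0], [-0.3, -35, -28, 0, 0, 0, 0], [-0.3, -35, -28, 0, 0, 0, 0], [-0.3, -35, -28, 0, 0, 0, 0], [-0.3, -35, -28, 0, 0, 0, 0], [-0.3, 0, 0, 0, 0, 0, 0], [-0.3, 0, 0, 0, 0, 0, 0]],
  ],
)

```text
t: 12.15
tool_pos: [0.1779, -0.586, 0.2432]
orientation: [-3.095, 0.538, -0.001]
force: [0.1, 0.1, 1.0]
opening: 0.0604
```

Run:
```python
from h import *
s=monitor.read_state();print(s["t"],s["tool_pos"],s["q"],s["force"])
S=eyes.read_camera("side")[:,:,::-1]
v=cv2.resize(S[80:160,245:325],None,fx=7,fy=7,interpolation=2)
cv2.imwrite("pics/g.png",cv2.convertScaleAbs(v,alpha=1.6))
```

```text
12.15 [ 0.1779 -0.586   0.2432] [-1.3601  0.1587  1.4325  0.0006  1.5507  0.5549] [0.0848 0.1297 1.0057]
```

View pics/g.png

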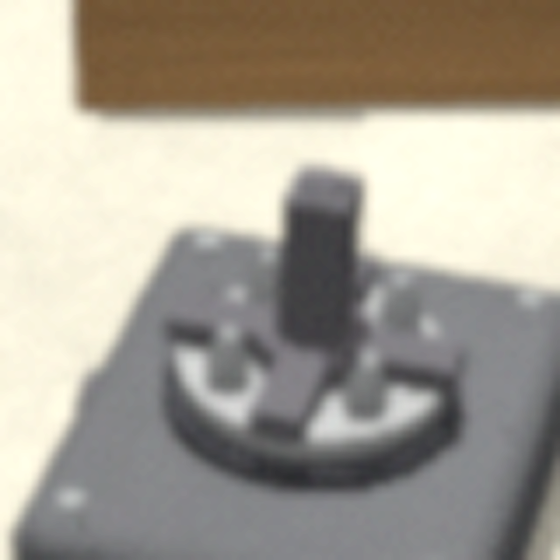

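The side view shows the holder upright and flat between the teeth. Its post top is at about (291.7,105.7), which again fits the pushed-down height (row 104.2, against 100.0 if raised). I'll hand in.

```bash
python3 -c "
from plant import job
print(job.close_job())"
```

```text
the job is handed in; nothing more can be done
None
```

The four-armed grey holder is seated on the winder's drive plate, and the plate is pushed down to its stop. I gripped it by its post, turned it by -33°, lowered it between the teeth, pressed it down and let go. The job was handed in at about 12 s of the 40 s allowed.

- **Plate at its stop:** the plate travelled about 12 mm. After that the tool moved no further while the push rose to about 18.6 N.
- **Seating:** both final camera views show one arm in each gap, the holder flat and upright. The top of the post agrees with the pushed-down height to within about 1.5 pixels in the image row, against about 4 pixels between the raised and pushed-down heights in the side view.
- **After letting go:** the gripper was open, about 0.87 m away from the winder and touching nothing.
- **Side camera offset:** points in the side view sat about 2 pixels to the right of where the calibration predicted. The plate showed nearly the same shift as the holder, so I put it down to calibration.

No check failed. The first side look after release was blocked by the arm, so I moved it back near its start pose to get a clear view.

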